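# Find the tin with the loose drawer knob

### The arm

A 6-joint arm with a two-finger parallel gripper is mounted at the origin on the work surface. World frame = base frame: x ahead of the robot, y to its left, z up, the work surface at z = 0. Lengths are in m, angles in rad, forces in N, time in s.
With the tool pointing down it reaches from about 0.375 to 0.75 m from the base axis. Payload 9 kg.
Tool frame: the origin (TCP) lies at the very end of the fingers, on their centre line; the grasp point (between the pads) lies 19 mm behind it; z points along the fingers, x is the direction in which the jaws open and shut, and the axes are right-handed (so a half turn about z gives the same grasp; the last joint's range is limited). The gripper opens to 85 mm and grips with 20 to 120 N. Pads are 22 mm wide; open, the fingers measure 114 mm over their backs; the gripper's body (76 mm by 85 mm) begins 54 mm behind the grasp point. The pads swing forward as they close: fully open they stand 13 mm farther back than shut.
Start: joints at [0.997, 0.104, 0.097, 1.564, 0, 1.353], TCP at [0.209, 0.562, 0.231] pointing down, gripper open.
Joint ranges: [-2.99, 2.99], [-0.84, 1.86], [-1.1, 1.16], [-1.84, 2.11], [-1.51, 1.56], [-3.14, 3.14]. Speed limits (rad/s): [2.22, 2.22, 2.57, 3.14, 3.14, 3.14].

### API

Orientations are given as a rotation vector (axis times angle).
In Python, from plant import * gives the robot as it stands.
- The arm moves only by the tool apply_moves, never from a script. Its argument "series" is a list of rows, each an object with "xyz": the shift along the tool's x, y, z in cm, a list of three; "rotation": the turn, a rotation vector about the tool's x, y, z in degrees, a list of three. In form: [{"xyz": [x, y, z], "rotation": [wx, wy, wz]}, ...]. A call has 1 to 20 rows; each row shifts and turns the commanded pose from where the row before left it, along the tool's axes as they then stand; what a row does not reach is not made up. A row lasts 1/10 s, in which the tool goes at most 50 mm and 8.59 degrees, less where a joint would pass 70% of its speed; a pose out of reach is approached as far as the arm can. A call is refused whole if a number of a shift passes 5 or a number of a turn 8.59, either way. A call with a gripper value outside its range is refused whole. "claw" is the opening in per cent of the stroke, from 0 (shut) to 100 (fully open), set as the call begins (left out, the last holds). The fingers move at their own pace and stop on an object; "grip_force" is the grip in N (left out, the last holds). Time passes only in rows, so rows that do not move let the fingers close. It gives the time, the measured TCP pose, the force and the opening at its end, in the units of the state.
- state(): the state, without advancing time (a new reading comes with each control period).
- get_image(name): name is "scene" or "top" or "wrist"; returns a dict with "frame" (420x560x3 uint8, blue, green, red), "range_z" (420x560 float32, m along the optical axis (not along the pixel's ray), 0 where there is no reading), "vfov" (degrees; the focal length in pixels is half the picture's height over the tangent of half this angle, whatever the lens; pixels are square), "cx", "cy" (the principal point, pixels), "dist" ([k1, k2, p1, p2, k3] as OpenCV has them; the pictures are not rectified), "eye" and "rotation" of the camera in the world. Camera axes: x right, y down, z forward; pixel columns grow to the right and rows downward; lengths in m; the calibration is good to about 2 mm. A picture is of the moment at which its call begins.
- close_job(): hands the job in, once; it reports no verdict.
The state is a dict: "t": time; "qpos": joint angles; "qd": joint speeds; "effort": joint torques, N m; "eef_pos": TCP position; "eef_rot": TCP orientation; "ft_force": force on the tool from outside, world axes, zero at the start; "ft_torque": the same for the moment, N m; "gripper_width": opening from 0.0 (shut) to 1.0 (fully open).
Only numpy, scipy, OpenCV 4.12 (cv2) and the standard library are available. Lean on these libraries where they do the work, as an engineer would, in place of code of your own. Each camera call takes 0.05 s, during which the arm holds its last target. There are 200 camera calls.

### The job

The brass knob for this drawer lies loose in one of the three look-alike sealed tins on the bench; the other two are packed tight, and their weights tell nothing. Lift the tins off the bench one at a time and shake them briskly to and fro along their length until you find the one that rattles, standing each silent one back upright on the bench without dropping it and leaving the mallet, chisel, plane and drawer where they are. Finish holding the rattling tin out to me: upright and still in the gripper, about a hand's breadth above the middle of the open drawer, neither set down nor let go at the end.

Things in the scene. Friction and masses are not known exactly. Their poses are not given: they have to be found in the camera images.
- tin_1_mid (a point): one of three identical plain steel tins with hinged lids, sealed, lying lid up side by side on a sheet of paper: 120 mm long (own x), 66 mm wide (y), 45 mm high (z up), 0.18 to 0.48 kg; this point is its centre, 22 mm above its underside. Any one of the three, at random, holds a loose 0.12 kg brass knob, 33 mm long, free to slide about 80 mm from end to end
- tin_2_mid (a point): second tin, same as tin_1; point at its centre, axes alike. The two silent tins hold a light block that fits tight. The tins' own weights differ at random by more than the knob's, so weighing does not tell
- tin_3_mid (a point): third tin, same as tin_1; point at its centre, axes alike. Shaken level along its length by 5 cm or more, at 0.3 m/s or more, the loose knob slides easily to and fro and strikes the ends: felt as knocks in the force on the tool, and as a moment about the tin's y that changes by about 0.09 N m with the end at which the knob has stopped; a silent tin does neither
- drawer_mouth (a point): an open, dovetailed pale-wood drawer standing on the bench, 240 mm (its own x) by 270 mm (y), 85 mm high, walls 12 to 18 mm thick, 1.6 kg, empty, its bored front board on the far side; this point is the centre of its open top, level with the rim, 85 mm above the bench
- mallet: turned wooden mallet standing on its head, 82 mm in diameter and 247 mm high; origin at the centre of its underside; leave alone
- chisel: chisel lying flat, 24 mm thick blue handle and steel blade, 240 mm long along its x (from -66 to +175 mm); origin under the handle; leave alone
- plane: iron block plane standing on its sole, 155 mm along its x, 50 mm wide, 55 mm high; origin at the centre of its sole; leave alone

How it is judged:
On the way, in this order (a step that is already met when the one before it is completed fails the run):
1. the tin with the loose knob, lifted clear of the bench, is shaken lengthwise so that the knob runs to one end of it (((distance between knob_c0 and tin_1_mid below 0.06 m and height (world z) of tin_1_mid above 0.0525 m and x of knob_c0 in the frame of tin_1_mid above 0.028 m) or (distance between knob_c0 and tin_2_mid below 0.06 m and height (world z) of tin_2_mid above 0.0525 m and x of knob_c0 in the frame of tin_2_mid above 0.028 m) or (distance between knob_c0 and tin_3_mid below 0.06 m and height (world z) of tin_3_mid above 0.0525 m and x of knob_c0 in the frame of tin_3_mid above 0.028 m))).
2. the shaking goes on so that the knob runs to the other end (((distance between knob_c0 and tin_1_mid below 0.06 m and height (world z) of tin_1_mid above 0.0525 m and x of knob_c0 in the frame of tin_1_mid below -0.028 m) or (distance between knob_c0 and tin_2_mid below 0.06 m and height (world z) of tin_2_mid above 0.0525 m and x of knob_c0 in the frame of tin_2_mid below -0.028 m) or (distance between knob_c0 and tin_3_mid below 0.06 m and height (world z) of tin_3_mid above 0.0525 m and x of knob_c0 in the frame of tin_3_mid below -0.028 m))).
At the end, for the whole second after the job is handed in: The rattling tin is gripped, still (under 0.04 m/s), upright within 0.2 rad, touching nothing else, its centre within 70 mm of above the drawer's middle and 140 to 400 mm above the bench. The other two stand on the bench (within 5 mm, 0.08 rad), at rest, untouched by the robot (((distance between knob_c0 and tin_1_mid below 0.06 m and horizontal distance between tin_1_mid and drawer_mouth below 0.07 m and height (world z) of tin_1_mid between 0.14 and 0.4 m and angle between tin_1_mid's own z axis and vertical below 0.2 rad and linear speed of tin_1 below 0.04 m/s and contact force between the fingers and tin_1 above 1 N and contact force between drawer and tin_1 below 0.05 N and height (world z) of tin_2_mid between 0.0175 and 0.0275 m and angle between each of tin_2_mid, tin_3_mid's own z axis and vertical below 0.08 rad and linear speed of each of tin_2, tin_3 below 0.02 m/s and contact force between each of the arm, the fingers and tin_2 below 0.05 N and height (world z) of tin_3_mid between 0.0175 and 0.0275 m and contact force between each of the arm, the fingers and tin_3 below 0.05 N) or (distance between knob_c0 and tin_2_mid below 0.06 m and horizontal distance between tin_2_mid and drawer_mouth below 0.07 m and height (world z) of tin_2_mid between 0.14 and 0.4 m and angle between tin_2_mid's own z axis and vertical below 0.2 rad and linear speed of tin_2 below 0.04 m/s and contact force between the fingers and tin_2 above 1 N and contact force between drawer and tin_2 below 0.05 N and height (world z) of tin_1_mid between 0.0175 and 0.0275 m and angle between each of tin_1_mid, tin_3_mid's own z axis and vertical below 0.08 rad and linear speed of each of tin_1, tin_3 below 0.02 m/s and contact force between each of the arm, the fingers and tin_1 below 0.05 N and height (world z) of tin_3_mid between 0.0175 and 0.0275 m and contact force between each of the arm, the fingers and tin_3 below 0.05 N) or (distance between knob_c0 and tin_3_mid below 0.06 m and horizontal distance between tin_3_mid and drawer_mouth below 0.07 m and height (world z) of tin_3_mid between 0.14 and 0.4 m and angle between tin_3_mid's own z axis and vertical below 0.2 rad and linear speed of tin_3 below 0.04 m/s and contact force between the fingers and tin_3 above 1 N and contact force between drawer and tin_3 below 0.05 N and height (world z) of tin_1_mid between 0.0175 and 0.0275 m and angle between each of tin_1_mid, tin_2_mid's own z axis and vertical below 0.08 rad and linear speed of each of tin_1, tin_2 below 0.02 m/s and contact force between each of the arm, the fingers and tin_1 below 0.05 N and height (world z) of tin_2_mid between 0.0175 and 0.0275 m and contact force between each of the arm, the fingers and tin_2 below 0.05 N))); the arm keeps its last pose, push and grip.
It fails at once if the mallet, chisel or plane is moved more than 30 mm (distance of any of mallet, chisel, plane from where it was at the start of the episode above 0.03 m).
It fails at once if the drawer is moved more than 40 mm (distance of drawer_mouth from where it was at the start of the episode above 0.04 m).
It fails at once if a tin is dropped or thrown: in the air, more than 20 mm off the bench, with no finger on it ((height (world z) of tin_1_mid above 0.0425 m and contact force between the fingers and tin_1 below 0.01 N) or (height (world z) of tin_2_mid above 0.0425 m and contact force between the fingers and tin_2 below 0.01 N) or (height (world z) of tin_3_mid above 0.0425 m and contact force between the fingers and tin_3 below 0.01 N)).
It also fails if it takes over 72 s, if anything falls off the work surface, if the arm or the gripper's body presses on something with over 40 N, if the wrist force passes 120 N, or if a joint passes its speed limit or range.

## Working session

There is one attempt and no reset: what is moved stays moved. The work goes in short steps, Python scripts to look and compute and a tool call to move; the robot and the scene stay as the last step left them, time stands still between calls to the robot, and variables do not carry over. Pictures are saved under pics/ and viewed, about 8 in all and at most 12, crops included, and the job is handed in when it is done.

Besides the shell and the picture viewer there is one more tool, called after "Emit:" as name(argument=value, ...), one argument or row to a line, values as JSON. apply_moves: Moves the arm, as the interface text tells. Its arguments: {"type":"object","properties":{"series":{"type":"array","items":{"type":"object","properties":{"xyz":{"type":"array","items":{"type":"number"}},"rotation":{"type":"array","items":{"type":"number"}}}}},"claw":{"type":"number"},"grip_force":{"type":"number"}},"required":["series"]}

```bash
mkdir -p pics; ls
cat > h.py <<'E'
from plant import *
import numpy as np, cv2
def grab(n,fn):
    g=get_image(n); cv2.imwrite(fn,g["frame"]); np.save('/tmp/%s.npy'%n,g,allow_pickle=True); return g
def load(n): return np.load('/tmp/%s.npy'%n,allow_pickle=True).item()
def R_(g):
    r=np.array(g["rotation"],float)
    return r if r.shape==(3,3) else cv2.Rodrigues(r)[0]
def px(g,u,v,z=None):
    H=g["frame"].shape[0]; f=H/2/np.tan(np.radians(g["vfov"])/2)
    K=np.array([[f,0,g["cx"]],[0,f,g["cy"]],[0,0,1]])
    p=cv2.undistortPoints(np.array([[[u,v]]],float),K,np.array(g["dist"],float))[0,0]
    d=R_(g)@np.array([p[0],p[1],1]); e=np.array(g["eye"])
    if z is None: return e+d*g["range_z"][int(round(v)),int(round(u))]
    return e+d*(z-e[2])/d[2]
E
python3 - <<'E'
from h import *
s=state();print(s)
for n in("top","scene"):
    g=grab(n,'pics/%s1.png'%n);print(n,g["eye"],g["rotation"],g["vfov"],g["dist"])
E
```

```text
pics
{'t': 0.0, 'qpos': array([ 9.97312752e-01,  1.04701746e-01,  9.65074433e-02,  1.56390168e+00,
       -9.56411053e-06,  1.35311606e+00]), 'qd': array([-0.00028984,  0.00069307,  0.00076729,  0.00115346,  0.0005087 ,
       -0.00011077]), 'effort': array([-1.24210386e-03, -5.56932807e+01,  5.03645647e+01,  1.69044756e-02,
       -3.56632381e-04, -2.61728900e-06]), 'eef_pos': array([0.20881145, 0.56215196, 0.2305419 ]), 'eef_rot': array([ 2.57908443e+00,  1.79297679e+00, -1.88233453e-03]), 'ft_force': array([ 0.00722758, -0.44209584,  0.26161198]), 'ft_torque': array([-0.02387201,  0.02000938,  0.01803182]), 'gripper_width': 0.9961787061286969}
top [ 0.50033069 -0.01113671  1.06162617] [-2.1889114   2.19663788 -0.05305754] 51.67985596868585 [-0.12558651  0.          0.          0.          0.        ]
scene [ 1.33625065 -0.58076391  0.77679956] [-2.01012825 -0.98411229  0.52253748] 42.21272342153027 [-0.05808167  0.          0.          0.          0.        ]
```

View pics/top1.png

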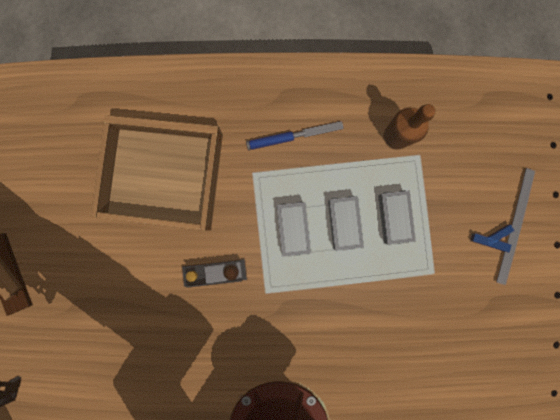

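View pics/scene1.png

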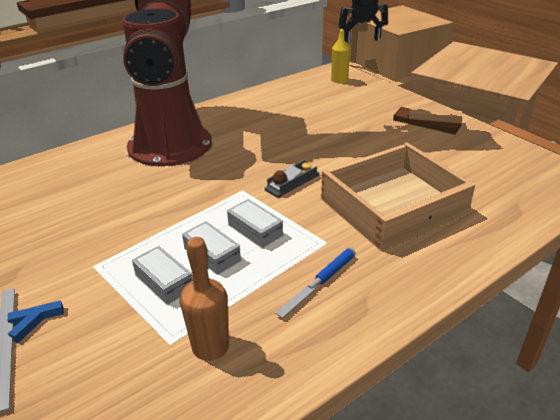

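Top view: drawer around (157,172); tins around (293,228), (346,222) and (398,217); mallet at (410,125); chisel at (295,135); plane at (213,273). Scene view agrees. I'll measure the tins and drawer from depth.

Run:
```python
from h import *
g=load("top");H,W=g["range_z"].shape
f=H/2/np.tan(np.radians(g["vfov"])/2);K=np.array([[f,0,g["cx"]],[0,f,g["cy"]],[0,0,1]])
uv=np.stack(np.meshgrid(np.arange(W),np.arange(H)),-1).reshape(-1,1,2).astype(float)
p=cv2.undistortPoints(uv,K,np.array(g["dist"]))[:,0]
P=(np.c_[p,np.ones(len(p))]*g["range_z"].reshape(-1,1))@R_(g).T+np.array(g["eye"]);P=P.reshape(H,W,3)
print("bench",px(g,340,330),"paper",px(g,320,215))
def comp(lo,hi,box):
    m=((P[...,2]>lo)&(P[...,2]<hi)).astype(np.uint8);b=np.zeros_like(m);b[box[1]:box[3],box[0]:box[2]]=1;m*=b
    n,l,st,c=cv2.connectedComponentsWithStats(m)
    for i in range(1,n):
        if st[i,4]<60: continue
        q=P[l==i];r=cv2.minAreaRect((q[:,:2]*1000).astype(np.float32))
        print(st[i],np.round(r[0],1),np.round(r[1],1),round(r[2],1),"z",np.median(q[:,2]).round(4),q[:,2].max().round(3))
print("tins");comp(.035,.055,(260,170,430,270))
print("drawer");comp(.075,.095,(80,100,235,245))
print("plane");comp(.02,.08,(170,250,255,295))
print("chisel");comp(.01,.04,(240,110,350,155))
print("mallet");comp(.03,.3,(360,90,450,160))
```

```text
bench [ 2.47581943e-01 -1.52420202e-01 -1.59603217e-04] paper [ 0.52932648 -0.10453839  0.00118299]
tins
[ 381  190   35   54 1453] [ 523.3 -287.3] [123.5  68.2] 6.4 z 0.0457 0.052
[ 329  196   35   55 1497] [ 509.1 -161.7] [123.9  68.9] 6.1 z 0.0457 0.052
[ 277  202   34   55 1492] [495.3 -39.4] [123.7  67.8] 6.0 z 0.0457 0.051
drawer
[  91  115  128  116 2689] [628.7 284. ] [272.5 242.2] 83.4 z 0.0842 0.091
plane
[183 261  60  27 818] [390.1 154.9] [ 51.1 136.6] 6.7 z 0.0337 0.059
[186 271  10  11  82] [383.8 206.8] [23.  22.3] 73.0 z 0.0336 0.039
chisel
[247 121  97  30 819] [725.  -43.7] [ 24.4 239.9] 12.4 z 0.0178 0.029
mallet
[ 385  104   51   44 1474] [ 722.6 -294. ] [80.7 73.1] 39.2 z 0.1394 0.249
```

```bash
cat >> h.py <<'E'
T={'A':(.4953,-.0394),'B':(.5091,-.1617),'C':(.5233,-.2873),'D':(.6287,.284)}
def goto(xyz,head=96.2):
    s=state();R=cv2.Rodrigues(np.array(s["eef_rot"]))[0]
    h=np.degrees(np.arctan2(R[1,0],R[0,0]))
    d=np.array(xyz)-s["eef_pos"]
    print("t",round(s["t"],2),"pos",s["eef_pos"].round(4),"head",h.round(2),"tilt",np.degrees(np.arccos(-R[2,2])).round(2),"w",round(s["gripper_width"],3))
    print("turn world",round(head-h,2),"(tool z = minus)  tool shift cm now",(R.T@d*100).round(2))
    c,q=np.cos(np.radians(head)),np.sin(np.radians(head))
    print("tool shift cm after turn",(np.array([[c,q,0],[q,-c,0],[0,0,-1]])@d*100).round(2))
E
python3 -c "
from h import *
goto((*T['A'],.13))"
```

```text
t 0.1 pos [0.2088 0.5622 0.2306] head 69.61 tilt 0.07 w 1.003
turn world 26.59 (tool z = minus)  tool shift cm now [-46.4   47.81  10.1 ]
tool shift cm after turn [-62.9   21.98  10.06]
```

Emit:
apply_moves(
  series=[
    {"xyz": [0, 0, 0], "rotation": [0, 0, -6.65]},
    {"xyz": [0, 0, 0], "rotation": [0, 0, -6.65]},
    {"xyz": [0, 0, 0], "rotation": [0, 0, -6.65]},
    {"xyz": [0, 0, 0], "rotation": [0, 0, -6.65]},
    {"xyz": [-4.5, 1.57, 0.7], "rotation": [0, 0, 0]},
    {"xyz": [-4.5, 1.57, 0.7], "rotation": [0, 0, 0]},
    {"xyz": [-4.5, 1.57, 0.7], "rotation": [0, 0, 0]},
    {"xyz": [-4.5, 1.57, 0.7], "rotation": [0, 0, 0]},
    {"xyz": [-4.5, 1.57, 0.7], "rotation": [0, 0, 0]},
    {"xyz": [-4.5, 1.57, 0.7], "rotation": [0, 0, 0]},
    {"xyz": [-4.5, 1.57, 0.7], "rotation": [0, 0, 0]},
    {"xyz": [-4.5, 1.57, 0.7], "rotation": [0, 0, 0]},
    {"xyz": [-4.5, 1.57, 0.7], "rotation": [0, 0, 0]},
    {"xyz": [-4.5, 1.57, 0.7], "rotation": [0, 0, 0]},
    {"xyz": [-4.5, 1.57, 0.7], "rotation": [0, 0, 0]},
    {"xyz": [-4.5, 1.57, 0.7], "rotation": [0, 0, 0]},
    {"xyz": [-4.5, 1.57, 0.7], "rotation": [0, 0, 0]},
    {"xyz": [-4.4, 1.57, 0.7], "rotation": [0, 0, 0]},
  ],
  claw=100,
  grip_force=100,
)

```text
t: 1.9
eef_pos: [0.496, -0.0411, 0.1328]
eef_rot: [-2.098, -2.338, -0.0]
ft_force: [-0.2, 0.9, 0.2]
gripper_width: 0.998
```

```bash
python3 -c "
from h import *
g=grab('wrist','pics/w1.png')
goto((*T['A'],.008));print(state()['qpos'].round(3))"
```

```text
t 1.95 pos [ 0.4979 -0.0465  0.1312] head 95.99 tilt 0.13 w 0.998
turn world 0.21 (tool z = minus)  tool shift cm now [ 0.76 -0.19 12.32]
tool shift cm after turn [ 0.73 -0.18 12.32]
[-0.354 -0.2   -0.38   1.39  -0.002 -0.458]
```

View pics/w1.png

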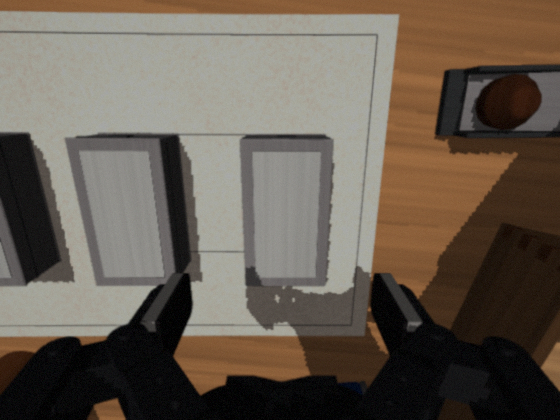

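Wrist view: tin A squarely between the open fingers (fingers at columns ~180 and ~385, tin ~243–330). The arm was still settling, so I'll hold and then re-measure.

Emit:
apply_moves(
  series=[
    {"xyz": [0, 0, 5], "rotation": [0, 0, 0]},
    {"xyz": [0, 0, 0], "rotation": [0, 0, 0]},
    {"xyz": [0, 0, 0], "rotation": [0, 0, 0]},
    {"xyz": [0, 0, 0], "rotation": [0, 0, 0]},
  ],
)

```text
t: 2.35
eef_pos: [0.4964, -0.0389, 0.0853]
eef_rot: [2.096, 2.338, 0.001]
ft_force: [0.7, 0.1, -0.1]
gripper_width: 1.001
```

```bash
python3 -c "
from h import *
goto((*T['A'],.008));s=state();print(s['ft_force'],s['ft_torque'],s['qd'].round(3))
g=load('wrist')
for u,v in((243,283),(326,283),(331,138),(242,138)):print(px(g,u,v,.045).round(4))"
```

```text
t 2.35 pos [ 0.4964 -0.0389  0.0853] head 96.26 tilt 0.13 w 1.001
turn world -0.06 (tool z = minus)  tool shift cm now [-0.03 -0.13  7.73]
tool shift cm after turn [-0.04 -0.12  7.73]
[ 0.68007725  0.10723148 -0.1265429 ] [-0.02296241  0.03343018 -0.01871241] [ 0.003 -0.009  0.012 -0.006 -0.001  0.001]
[ 0.5567 -0.0665  0.045 ]
[0.5492 0.0023 0.045 ]
[ 0.4317 -0.0124  0.045 ]
[ 0.4385 -0.0755  0.045 ]
```

Emit:
apply_moves(
  series=[
    {"xyz": [0, -0.15, 3.5], "rotation": [0, 0, 0]},
    {"xyz": [0, 0, 3], "rotation": [0, 0, 0]},
    {"xyz": [0, 0, 1.2], "rotation": [0, 0, 0]},
    {"xyz": [0, 0, 0], "rotation": [0, 0, 0]},
    {"xyz": [0, 0, 0], "rotation": [0, 0, 0]},
  ],
)

```text
t: 2.85
eef_pos: [0.4952, -0.0394, 0.0082]
eef_rot: [2.096, 2.338, 0.001]
ft_force: [0.2, 0.6, 0.2]
gripper_width: 0.999
```

Emit:
apply_moves(
  series=[
    {"xyz": [0, 0, 0], "rotation": [0, 0, 0]},
    {"xyz": [0, 0, 0], "rotation": [0, 0, 0]},
    {"xyz": [0, 0, 0], "rotation": [0, 0, 0]},
    {"xyz": [0, 0, 0], "rotation": [0, 0, 0]},
    {"xyz": [0, 0, 0], "rotation": [0, 0, 0]},
    {"xyz": [0, 0, 0], "rotation": [0, 0, 0]},
    {"xyz": [0, 0, 0], "rotation": [0, 0, 0]},
  ],
  claw=0,
  grip_force=90,
)

```text
t: 3.55
eef_pos: [0.4956, -0.0395, 0.0086]
eef_rot: [2.096, 2.337, 0.003]
ft_force: [-1.9, 1.7, 8.8]
gripper_width: 0.758
```

Emit:
apply_moves(
  series=[
    {"xyz": [0, 0, -1], "rotation": [0, 0, 0]},
    {"xyz": [0, 0, -3], "rotation": [0, 0, 0]},
    {"xyz": [0, 0, -4], "rotation": [0, 0, 0]},
    {"xyz": [0, 0, -3], "rotation": [0, 0, 0]},
    {"xyz": [0, 0, 0], "rotation": [0, 0, 0]},
    {"xyz": [0, 0, 0], "rotation": [0, 0, 0]},
    {"xyz": [0, 0, 0], "rotation": [0, 0, 0]},
    {"xyz": [0, 0, 0], "rotation": [0, 0, 0]},
  ],
)

```text
t: 4.35
eef_pos: [0.4931, -0.0388, 0.1146]
eef_rot: [-2.096, -2.337, 0.002]
ft_force: [0.8, 0.4, -4.5]
gripper_width: 0.758
```

```bash
cat >> h.py <<'E'
def ft():
    s=state();R=cv2.Rodrigues(np.array(s["eef_rot"]))[0]
    print("t",round(s["t"],2),"F tool",(R.T@s["ft_force"]).round(2),"M tool",(R.T@s["ft_torque"]).round(4),"Mworld",s["ft_torque"].round(4),"w",round(s["gripper_width"],3),"pos",s["eef_pos"].round(4),"qd",abs(s["qd"]).max().round(3))
E
python3 -c "
from h import *
ft()"
```

```text
t 4.35 F tool [0.27 0.86 4.47] M tool [ 0.0441 -0.0231 -0.0619] Mworld [-0.0276  0.0412  0.0621] w 0.758 pos [ 0.4931 -0.0388  0.1146] qd 0.005
```

Emit:
apply_moves(
  series=[
    {"xyz": [0, 4, 0], "rotation": [0, 0, 0]},
    {"xyz": [0, 4, 0], "rotation": [0, 0, 0]},
    {"xyz": [0, -4, 0], "rotation": [0, 0, 0]},
    {"xyz": [0, -4, 0], "rotation": [0, 0, 0]},
    {"xyz": [0, 4, 0], "rotation": [0, 0, 0]},
    {"xyz": [0, 4, 0], "rotation": [0, 0, 0]},
    {"xyz": [0, -4, 0], "rotation": [0, 0, 0]},
    {"xyz": [0, -4, 0], "rotation": [0, 0, 0]},
    {"xyz": [0, 4, 0], "rotation": [0, 0, 0]},
    {"xyz": [0, 4, 0], "rotation": [0, 0, 0]},
    {"xyz": [0, 0, 0], "rotation": [0, 0, 0]},
    {"xyz": [0, 0, 0], "rotation": [0, 0, 0]},
    {"xyz": [0, 0, 0], "rotation": [0, 0, 0]},
    {"xyz": [0, 0, 0], "rotation": [0, 0, 0]},
    {"xyz": [0, 0, 0], "rotation": [0, 0, 0]},
    {"xyz": [0, 0, 0], "rotation": [0, 0, 0]},
  ],
)

```text
t: 5.95
eef_pos: [0.5735, -0.0307, 0.1166]
eef_rot: [2.098, 2.338, 0.001]
ft_force: [-1.2, 1.8, -4.5]
gripper_width: 0.766
```

```bash
python3 -c "
from h import *
ft()"
```

```text
t 5.95 F tool [ 1.87 -0.99  4.53] M tool [0.7466 0.0243 0.017 ] Mworld [-0.0565  0.7449 -0.0171] w 0.766 pos [ 0.5735 -0.0307  0.1166] qd 0.04
```

Emit:
apply_moves(
  series=[
    {"xyz": [0, -4, 0], "rotation": [0, 0, 0]},
    {"xyz": [0, -4, 0], "rotation": [0, 0, 0]},
    {"xyz": [0, 0, 0], "rotation": [0, 0, 0]},
    {"xyz": [0, 0, 0], "rotation": [0, 0, 0]},
    {"xyz": [0, 0, 0], "rotation": [0, 0, 0]},
    {"xyz": [0, 0, 0], "rotation": [0, 0, 0]},
    {"xyz": [0, 0, 0], "rotation": [0, 0, 0]},
    {"xyz": [0, 0, 0], "rotation": [0, 0, 0]},
  ],
)

```text
t: 6.75
eef_pos: [0.4945, -0.0392, 0.1163]
eef_rot: [-2.097, -2.339, -0.0]
ft_force: [0.2, -0.6, -3.6]
gripper_width: 0.755
```

```bash
python3 -c "
from h import *
ft()"
```

```text
t 6.75 F tool [-0.57  0.1   3.59] M tool [-0.3261  0.0502  0.0013] Mworld [ 0.0853 -0.3187 -0.0013] w 0.755 pos [ 0.4945 -0.0392  0.1163] qd 0.032
```

```bash
python3 -c "
from h import *
for i in range(8): get_image('wrist');ft()"
```

```text
t 6.8 F tool [-1.18  0.62  4.37] M tool [-0.6559 -0.0215 -0.0393] Mworld [ 0.0498 -0.6544  0.0392] w 0.759 pos [ 0.4944 -0.0392  0.1162] qd 0.04
t 6.85 F tool [-1.04  1.13  4.11] M tool [-0.9476 -0.1132  0.0147] Mworld [-0.0098 -0.9543 -0.0149] w 0.76 pos [ 0.4943 -0.0392  0.1162] qd 0.04
t 6.9 F tool [-1.02  2.53  3.56] M tool [-0.7952 -0.1349 -0.0203] Mworld [-0.0479 -0.8052  0.0202] w 0.757 pos [ 0.4942 -0.0392  0.1162] qd 0.028
t 6.95 F tool [0.3  1.91 3.86] M tool [-0.3304 -0.1299  0.0098] Mworld [-0.0933 -0.3425 -0.0099] w 0.757 pos [ 0.4942 -0.0392  0.1162] qd 0.022
t 7.0 F tool [ 1.99 -0.15  3.22] M tool [ 0.3486 -0.0251  0.0178] Mworld [-0.0627  0.3438 -0.0177] w 0.757 pos [ 0.4942 -0.0392  0.1162] qd 0.038
t 7.05 F tool [ 2.14 -0.65  3.76] M tool [ 0.9755  0.1774 -0.0233] Mworld [0.0707 0.989  0.0234] w 0.754 pos [ 0.4941 -0.0392  0.1163] qd 0.048
t 7.1 F tool [ 0.57 -2.79  4.32] M tool [0.9094 0.248  0.0105] Mworld [ 0.148   0.9309 -0.0104] w 0.758 pos [ 0.4941 -0.0392  0.1163] qd 0.033
t 7.15 F tool [-0.83 -2.14  3.82] M tool [0.1016 0.1603 0.0311] Mworld [ 0.1483  0.1183 -0.0311] w 0.756 pos [ 0.4941 -0.0392  0.1163] qd 0.021
```

Emit:
apply_moves(
  series=[
    {"xyz": [0, 0, 0]},
    {"xyz": [0, 0, 0]},
    {"xyz": [0, 0, 0]},
    {"xyz": [0, 0, 0]},
    {"xyz": [0, 0, 0]},
    {"xyz": [0, 0, 0]},
    {"xyz": [0, 0, 0]},
    {"xyz": [0, 0, 0]},
    {"xyz": [0, 0, 0]},
    {"xyz": [0, 0, 0]},
  ],
)

```text
invalid input
```

```bash
cat >> h.py <<'E'
def samp(n=16):
    M=[];F=[];Q=[]
    for i in range(n):
        get_image('wrist');s=state();R=cv2.Rodrigues(np.array(s["eef_rot"]))[0];M.append(R.T@s["ft_torque"]);F.append(R.T@s["ft_force"]);Q.append(s["eef_rot"])
    M=np.array(M);F=np.array(F);print("Mx",M[:,0].round(2));print("mean M",M.mean(0).round(4),"F",F.mean(0).round(3),"Fy",F[:,1].round(1));ft();return M
E
python3 -c "
from h import *
samp(12)"
```

```text
Mx [-0.78 -1.04 -0.44  0.48  1.1   0.8  -0.16 -1.   -0.92 -0.12  0.84  1.13]
mean M [-0.0085 -0.0233  0.0068] F [0.059 0.338 3.956] Fy [ 0.5  3.1  2.7  0.4 -1.9 -3.2 -0.8  1.   3.4  2.2 -1.2 -2.2]
t 7.75 F tool [ 0.63 -2.21  4.14] M tool [1.1343 0.2568 0.0477] Mworld [ 0.1326  1.1554 -0.0476] w 0.756 pos [ 0.4942 -0.0393  0.1163] qd 0.039
```

Emit:
apply_moves(
  series=[
    {"xyz": [0, 0, 0], "rotation": [0, 0, 0]},
    {"xyz": [0, 0, 0], "rotation": [0, 0, 0]},
    {"xyz": [0, 0, 0], "rotation": [0, 0, 0]},
    {"xyz": [0, 0, 0], "rotation": [0, 0, 0]},
    {"xyz": [0, 0, 0], "rotation": [0, 0, 0]},
    {"xyz": [0, 0, 0], "rotation": [0, 0, 0]},
    {"xyz": [0, 0, 0], "rotation": [0, 0, 0]},
    {"xyz": [0, 0, 0], "rotation": [0, 0, 0]},
    {"xyz": [0, 0, 0], "rotation": [0, 0, 0]},
    {"xyz": [0, 0, 0], "rotation": [0, 0, 0]},
  ],
)

```text
t: 8.75
eef_pos: [0.4941, -0.0392, 0.1163]
eef_rot: [2.098, 2.339, 0.0]
ft_force: [-1.8, 1.0, -4.7]
gripper_width: 0.758
```

```bash
python3 -c "
from h import *
samp(10)
grab('wrist','pics/w2.png')"
```

```text
Mx [ 0.81 -0.08 -0.8  -0.95 -0.38  0.56  0.99  0.73 -0.11 -0.87]
mean M [-0.01    0.01    0.0079] F [-0.285 -0.292  3.466] Fy [-3.5 -1.3  0.4  2.8  3.   0.4 -1.4 -2.9 -1.2  0.9]
t 9.25 F tool [-1.21  0.9   3.68] M tool [-0.8726 -0.1041 -0.0193] Mworld [-0.0091 -0.8787  0.0192] w 0.756 pos [ 0.4941 -0.0392  0.1163] qd 0.05
```

View pics/w2.png

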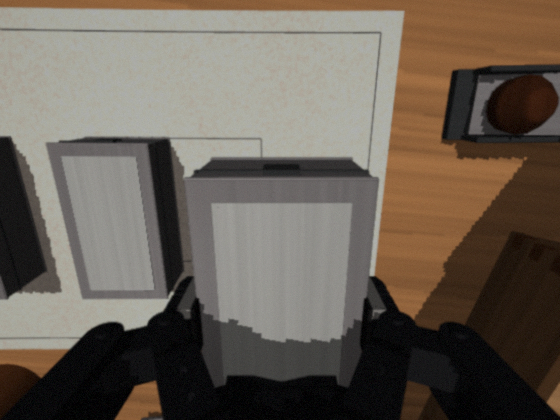

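Wrist view: tin A is level and firmly between the pads. The ringing is the tin rocking in the pads (aliased), so I'll fit a sinusoid plus offset to get the mean moment, and ease out of the shakes.

Emit:
apply_moves(
  series=[
    {"xyz": [0, 4, 0], "rotation": [0, 0, 0]},
    {"xyz": [0, 4, 0], "rotation": [0, 0, 0]},
    {"xyz": [0, 2, 0], "rotation": [0, 0, 0]},
    {"xyz": [0, 0.5, 0], "rotation": [0, 0, 0]},
    {"xyz": [0, 0, 0], "rotation": [0, 0, 0]},
    {"xyz": [0, 0, 0], "rotation": [0, 0, 0]},
    {"xyz": [0, 0, 0], "rotation": [0, 0, 0]},
    {"xyz": [0, 0, 0], "rotation": [0, 0, 0]},
  ],
)

```text
t: 10.1
eef_pos: [0.598, -0.028, 0.1165]
eef_rot: [2.098, 2.338, 0.0]
ft_force: [-2.1, -0.1, -3.6]
gripper_width: 0.759
```

```bash
cat >> h.py <<'E'
def fit(n=16):
    M=[];t=[]
    for i in range(n):
        get_image('wrist');s=state();R=cv2.Rodrigues(np.array(s["eef_rot"]))[0];M.append(R.T@s["ft_torque"]);t.append(s["t"])
    M=np.array(M)[:,0];t=np.array(t)-t[0];best=None
    for w in np.linspace(3,62,600):
        A=np.c_[np.ones(n),np.cos(w*t),np.sin(w*t),t*np.cos(w*t),t*np.sin(w*t)];x=np.linalg.lstsq(A,M,rcond=None)[0];r=np.std(A@x-M)
        if best is None or r<best[0]: best=(r,w,x)
    print("Mx",M.round(2),"offset",best[2][0].round(4),"amp",np.hypot(*best[2][1:3]).round(3),"w",best[1].round(1),"resid",best[0].round(4),"mean",M.mean().round(3));ft()
E
python3 -c "
from h import *
fit()"
```

```text
Mx [ 0.36  0.23  0.08 -0.2  -0.5  -0.83 -0.92 -0.56  0.16  0.87  1.13  0.79
 -0.01 -0.88 -1.15 -0.78] offset -0.059 amp 0.456 w 14.8 resid 0.1619 mean -0.137
t 10.9 F tool [0.29 3.24 4.22] M tool [-0.7778 -0.3162  0.0099] Mworld [-0.2301 -0.8075 -0.0101] w 0.759 pos [ 0.5985 -0.0278  0.1163] qd 0.038
```

Emit:
apply_moves(
  series=[
    {"xyz": [0, -4, 0], "rotation": [0, 0, 0]},
    {"xyz": [0, -4, 0], "rotation": [0, 0, 0]},
    {"xyz": [0, -2, 0], "rotation": [0, 0, 0]},
    {"xyz": [0, -0.5, 0], "rotation": [0, 0, 0]},
    {"xyz": [0, 0, 0], "rotation": [0, 0, 0]},
    {"xyz": [0, 0, 0], "rotation": [0, 0, 0]},
    {"xyz": [0, 0, 0], "rotation": [0, 0, 0]},
    {"xyz": [0, 0, 0], "rotation": [0, 0, 0]},
  ],
)

```text
t: 11.7
eef_pos: [0.4946, -0.0391, 0.1162]
eef_rot: [-2.097, -2.339, -0.0]
ft_force: [1.1, -0.6, -4.8]
gripper_width: 0.759
```

```bash
python3 -c "
from h import *
fit()"
```

```text
Mx [-0.89 -0.2   0.58  1.06  0.73 -0.04 -0.93 -1.02 -0.32  0.62  1.14  0.66
 -0.29 -1.02 -0.92 -0.1 ] offset 0.0277 amp 0.987 w 18.7 resid 0.0538 mean -0.06
t 12.5 F tool [0.27 2.21 3.66] M tool [-0.1032 -0.1486  0.0041] Mworld [-0.1365 -0.1186 -0.0041] w 0.759 pos [ 0.4941 -0.0392  0.1163] qd 0.025
```

Emit:
apply_moves(
  series=[
    {"xyz": [0, 0, 0], "rotation": [0, 0, 0]},
    {"xyz": [0, 0, 0], "rotation": [0, 0, 0]},
    {"xyz": [0, 0, 0], "rotation": [0, 0, 0]},
    {"xyz": [0, 0, 0], "rotation": [0, 0, 0]},
    {"xyz": [0, 0, 0], "rotation": [0, 0, 0]},
  ],
  grip_force=50,
)

```text
t: 13.0
eef_pos: [0.4941, -0.0392, 0.1163]
eef_rot: [-2.098, -2.339, -0.0]
ft_force: [-1.8, -0.8, -3.9]
gripper_width: 0.758
```

```bash
python3 -c "
from h import *
fit(10)"
```

```text
Mx [-0.59 -1.   -0.74  0.22  0.91  0.94  0.35 -0.53 -1.04 -0.7 ] offset 0.0293 amp 1.106 w 19.8 resid 0.0284 mean -0.218
t 13.5 F tool [-0.72  3.15  3.66] M tool [-0.7029 -0.2447 -0.0384] Mworld [-0.1672 -0.7252  0.0384] w 0.754 pos [ 0.4941 -0.0392  0.1163] qd 0.03
```

Emit:
apply_moves(
  series=[
    {"xyz": [0, 4, 0], "rotation": [0, 0, 0]},
    {"xyz": [0, 4, 0], "rotation": [0, 0, 0]},
    {"xyz": [0, 0, 0], "rotation": [0, 0, 0]},
    {"xyz": [0, 0, 0], "rotation": [0, 0, 0]},
    {"xyz": [0, 0, 0], "rotation": [0, 0, 0]},
    {"xyz": [0, 0, 0], "rotation": [0, 0, 0]},
    {"xyz": [0, 0, 0], "rotation": [0, 0, 0]},
    {"xyz": [0, 0, 0], "rotation": [0, 0, 0]},
    {"xyz": [0, 0, 0], "rotation": [0, 0, 0]},
    {"xyz": [0, 0, 0], "rotation": [0, 0, 0]},
    {"xyz": [0, 0, 0], "rotation": [0, 0, 0]},
    {"xyz": [0, 0, 0], "rotation": [0, 0, 0]},
    {"xyz": [0, 0, 0], "rotation": [0, 0, 0]},
    {"xyz": [0, 0, 0], "rotation": [0, 0, 0]},
  ],
)

```text
t: 14.9
eef_pos: [0.5737, -0.0306, 0.1163]
eef_rot: [-2.098, -2.339, -0.0]
ft_force: [2.2, -1.2, -4.4]
gripper_width: 0.761
```

```bash
cat >> h.py <<'E'
def fit2(n=16):
    M=[];t=[];Q=[]
    for i in range(n):
        get_image('wrist');s=state();R=cv2.Rodrigues(np.array(s["eef_rot"]))[0];M.append(R.T@s["ft_torque"]);t.append(s["t"]);Q.append(np.r_[s["qd"],R.T@s["ft_force"],s["effort"]])
    np.savez('/tmp/f%.0f.npz'%(t[0]*100),M=M,t=t,Q=Q)
    M=np.array(M)[:,0];t=np.array(t)-t[0];best=None
    for w in np.linspace(15,24,300):
        A=np.c_[np.ones(n),np.cos(w*t),np.sin(w*t),t*np.cos(w*t),t*np.sin(w*t),np.cos(2*w*t),np.sin(2*w*t)];x=np.linalg.lstsq(A,M,rcond=None)[0];r=np.std(A@x-M)
        if best is None or r<best[0]: best=(r,w,x)
    print("Mx",M.round(2),"offset",best[2][0].round(4),"amp",np.hypot(*best[2][1:3]).round(3),"w",best[1].round(1),"resid",best[0].round(4));ft();print("qd amp",np.array(Q)[:,:6].std(0).round(4),"F std",np.array(Q)[:,6:9].std(0).round(2),"eff",np.array(Q)[:,9:].std(0).round(2))
E
python3 -c "
from h import *
fit2()"
```

```text
Mx [-0.38  0.59  1.21  1.11  0.37 -0.57 -1.25 -0.97 -0.25  0.69  1.2   0.97
  0.12 -0.8  -1.12 -0.83] offset 0.0144 amp 1.282 w 16.4 resid 0.0321
t 15.7 F tool [-0.68  3.31  4.52] M tool [-0.8345 -0.2396 -0.0045] Mworld [-0.1478 -0.8556  0.0044] w 0.762 pos [ 0.5736 -0.0305  0.1163] qd 0.04
qd amp [0.0018 0.0044 0.0044 0.03   0.0355 0.002 ] F std [1.26 2.09 0.66] eff [0.06 0.01 0.02 0.01 0.02 0.  ]
```

Tin A shows no end-dependent moment (0.028 at the inner end, 0.014 at the outer), so it is most likely silent. Putting it back.

Emit:
apply_moves(
  series=[
    {"xyz": [0, -4, 0], "rotation": [0, 0, 0]},
    {"xyz": [0, -4, 0], "rotation": [0, 0, 0]},
    {"xyz": [0, 0, 4], "rotation": [0, 0, 0]},
    {"xyz": [0, 0, 4], "rotation": [0, 0, 0]},
    {"xyz": [0, 0, 1.2], "rotation": [0, 0, 0]},
    {"xyz": [0, 0, 0.6], "rotation": [0, 0, 0]},
    {"xyz": [0, 0, 0.4], "rotation": [0, 0, 0]},
    {"xyz": [0, 0, 0.3], "rotation": [0, 0, 0]},
    {"xyz": [0, 0, 0.2], "rotation": [0, 0, 0]},
    {"xyz": [0, 0, 0], "rotation": [0, 0, 0]},
    {"xyz": [0, 0, 0], "rotation": [0, 0, 0]},
  ],
)

```text
t: 16.8
eef_pos: [0.4945, -0.0393, 0.0098]
eef_rot: [2.097, 2.338, 0.001]
ft_force: [2.8, -1.7, -3.8]
gripper_width: 0.761
```

```bash
python3 -c "
from h import *
goto((*T['A'],.008));ft()"
```

```text
t 16.8 pos [ 0.4945 -0.0393  0.0098] head 96.22 tilt 0.04 w 0.761
turn world -0.02 (tool z = minus)  tool shift cm now [-0.02  0.08  0.18]
tool shift cm after turn [-0.02  0.08  0.18]
t 16.8 F tool [-1.97  2.55  3.79] M tool [-1.0763 -0.1799  0.0238] Mworld [-0.0622 -1.0895 -0.0237] w 0.761 pos [ 0.4945 -0.0393  0.0098] qd 0.045
```

Still about 1 mm clear; lower the rest, release, go up.

Emit:
apply_moves(
  series=[
    {"xyz": [0, 0, 0.1], "rotation": [0, 0, 0]},
    {"xyz": [0, 0, 0.08], "rotation": [0, 0, 0]},
    {"xyz": [0, 0, 0], "rotation": [0, 0, 0]},
    {"xyz": [0, 0, 0], "rotation": [0, 0, 0]},
  ],
)

```text
t: 17.2
eef_pos: [0.4945, -0.0393, 0.0086]
eef_rot: [2.097, 2.338, 0.0]
ft_force: [-4.6, 0.5, 6.7]
gripper_width: 0.757
```

Emit:
apply_moves(
  series=[
    {"xyz": [0, 0, 0], "rotation": [0, 0, 0]},
    {"xyz": [0, 0, 0], "rotation": [0, 0, 0]},
    {"xyz": [0, 0, 0], "rotation": [0, 0, 0]},
    {"xyz": [0, 0, 0], "rotation": [0, 0, 0]},
    {"xyz": [0, 0, -1], "rotation": [0, 0, 0]},
    {"xyz": [0, 0, -4], "rotation": [0, 0, 0]},
    {"xyz": [0, 0, -4], "rotation": [0, 0, 0]},
    {"xyz": [-4, 0, 0], "rotation": [0, 0, 0]},
    {"xyz": [-4, 0, 0], "rotation": [0, 0, 0]},
    {"xyz": [-4, 0, 0], "rotation": [0, 0, 0]},
    {"xyz": [0, 0, 0], "rotation": [0, 0, 0]},
    {"xyz": [0, 0, 0], "rotation": [0, 0, 0]},
    {"xyz": [0, 0, 0], "rotation": [0, 0, 0]},
  ],
  claw=100,
)

```text
t: 18.5
eef_pos: [0.507, -0.1578, 0.0978]
eef_rot: [-2.097, -2.339, -0.0]
ft_force: [-0.7, -0.5, -0.3]
gripper_width: 1.0
```

View pics/w3.png

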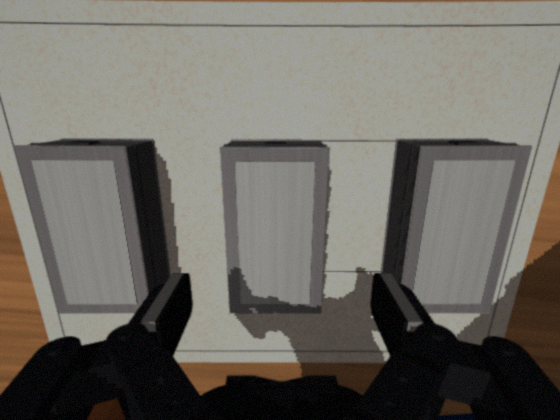

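Tin A (right, ~(455,225)) stands square and flat again, and tin B is centred between the fingers. Grasp B.

Emit:
apply_moves(
  series=[
    {"xyz": [-0.43, 0.15, 0], "rotation": [0, 0, 0]},
    {"xyz": [0, 0, 4], "rotation": [0, 0, 0]},
    {"xyz": [0, 0, 3], "rotation": [0, 0, 0]},
    {"xyz": [0, 0, 1.9], "rotation": [0, 0, 0]},
    {"xyz": [0, 0, 0], "rotation": [0, 0, 0]},
    {"xyz": [0, 0, 0], "rotation": [0, 0, 0]},
  ],
)

```text
t: 19.45
eef_pos: [0.5092, -0.1628, 0.0089]
eef_rot: [-2.098, -2.338, -0.0]
ft_force: [0.6, -0.3, 0.7]
gripper_width: 1.001
```

Emit:
apply_moves(
  series=[
    {"xyz": [0, 0, 0], "rotation": [0, 0, 0]},
    {"xyz": [0, 0, 0], "rotation": [0, 0, 0]},
    {"xyz": [0, 0, 0], "rotation": [0, 0, 0]},
    {"xyz": [0, 0, 0], "rotation": [0, 0, 0]},
    {"xyz": [0, 0, 0], "rotation": [0, 0, 0]},
    {"xyz": [0, 0, 0], "rotation": [0, 0, 0]},
    {"xyz": [0, 0, -1], "rotation": [0, 0, 0]},
    {"xyz": [0, 0, -3], "rotation": [0, 0, 0]},
    {"xyz": [0, 0, -4], "rotation": [0, 0, 0]},
    {"xyz": [0, 0, -3], "rotation": [0, 0, 0]},
    {"xyz": [0, 0, 0], "rotation": [0, 0, 0]},
    {"xyz": [0, 0, 0], "rotation": [0, 0, 0]},
    {"xyz": [0, 0, 0], "rotation": [0, 0, 0]},
    {"xyz": [0, 0, 0], "rotation": [0, 0, 0]},
  ],
  claw=0,
  grip_force=70,
)

```text
t: 20.85
eef_pos: [0.5082, -0.1621, 0.1169]
eef_rot: [-2.096, -2.337, 0.001]
ft_force: [-0.6, -0.4, -3.3]
gripper_width: 0.764
```

```bash
python3 -c "
from h import *
fit2(8)"
```

```text
Mx [ 0.01 -0.01  0.02  0.02  0.   -0.01 -0.    0.01] offset 0.0508 amp 0.118 w 15.0 resid 0.0018
t 21.25 F tool [0.84 0.11 2.7 ] M tool [0.0138 0.0018 0.0064] Mworld [ 0.0003  0.0139 -0.0064] w 0.757 pos [ 0.509  -0.1626  0.1184] qd 0.002
qd amp [0.001  0.0011 0.0026 0.0012 0.0009 0.0011] F std [0.71 0.34 0.55] eff [0.   0.13 0.1  0.01 0.   0.  ]
```

Emit:
apply_moves(
  series=[
    {"xyz": [0, 4, 0], "rotation": [0, 0, 0]},
    {"xyz": [0, 4, 0], "rotation": [0, 0, 0]},
    {"xyz": [0, -4, 0], "rotation": [0, 0, 0]},
    {"xyz": [0, -4, 0], "rotation": [0, 0, 0]},
    {"xyz": [0, 4, 0], "rotation": [0, 0, 0]},
    {"xyz": [0, 4, 0], "rotation": [0, 0, 0]},
    {"xyz": [0, -4, 0], "rotation": [0, 0, 0]},
    {"xyz": [0, -4, 0], "rotation": [0, 0, 0]},
    {"xyz": [0, 4, 0], "rotation": [0, 0, 0]},
    {"xyz": [0, 4, 0], "rotation": [0, 0, 0]},
    {"xyz": [0, 0, 0], "rotation": [0, 0, 0]},
    {"xyz": [0, 0, 0], "rotation": [0, 0, 0]},
    {"xyz": [0, 0, 0], "rotation": [0, 0, 0]},
    {"xyz": [0, 0, 0], "rotation": [0, 0, 0]},
    {"xyz": [0, 0, 0], "rotation": [0, 0, 0]},
    {"xyz": [0, 0, 0], "rotation": [0, 0, 0]},
  ],
)

```text
t: 22.85
eef_pos: [0.5885, -0.1541, 0.1189]
eef_rot: [2.098, 2.338, 0.0]
ft_force: [-0.2, 0.5, -3.8]
gripper_width: 0.759
```

```bash
python3 -c "
from h import *
fit2(14)"
```

```text
Mx [ 0.16 -0.06 -0.13  0.14 -0.02 -0.14  0.12  0.08 -0.19  0.12  0.13 -0.13
  0.05  0.11] offset 0.0033 amp 0.011 w 19.9 resid 0.0167
t 23.55 F tool [0.74 0.67 3.72] M tool [0.1119 0.0249 0.0083] Mworld [ 0.0126  0.1139 -0.0083] w 0.758 pos [ 0.5886 -0.1539  0.1184] qd 0.01
qd amp [0.0011 0.0018 0.0011 0.0035 0.0069 0.0012] F std [0.31 0.6  0.53] eff [0.01 0.03 0.   0.   0.   0.  ]
```

Emit:
apply_moves(
  series=[
    {"xyz": [0, -4, 0], "rotation": [0, 0, 0]},
    {"xyz": [0, -4, 0], "rotation": [0, 0, 0]},
    {"xyz": [0, 0, 0], "rotation": [0, 0, 0]},
    {"xyz": [0, 0, 0], "rotation": [0, 0, 0]},
    {"xyz": [0, 0, 0], "rotation": [0, 0, 0]},
    {"xyz": [0, 0, 0], "rotation": [0, 0, 0]},
    {"xyz": [0, 0, 0], "rotation": [0, 0, 0]},
    {"xyz": [0, 0, 0], "rotation": [0, 0, 0]},
  ],
)

```text
t: 24.35
eef_pos: [0.5095, -0.1626, 0.1184]
eef_rot: [-2.097, -2.339, -0.0]
ft_force: [-0.5, 1.1, -2.7]
gripper_width: 0.759
```

```bash
python3 -c "
from h import *
fit2(14)"
```

```text
Mx [-0.13 -0.11  0.14 -0.07 -0.07  0.13  0.02 -0.16  0.05  0.03 -0.14  0.
  0.15 -0.06] offset -0.0091 amp 0.039 w 19.3 resid 0.0132
t 25.05 F tool [-0.44  0.06  3.59] M tool [-0.0641 -0.0959  0.0107] Mworld [-0.0884 -0.0741 -0.0107] w 0.762 pos [ 0.509  -0.1626  0.1185] qd 0.005
qd amp [0.0008 0.0015 0.0023 0.0032 0.0075 0.0014] F std [0.43 0.39 0.36] eff [0.01 0.03 0.04 0.   0.   0.  ]
```

Tin B: moment 0.003 outer vs -0.009 inner, so no change and silent. Set it back and go to C.

Emit:
apply_moves(
  series=[
    {"xyz": [0, 0, 4], "rotation": [0, 0, 0]},
    {"xyz": [0, 0, 4], "rotation": [0, 0, 0]},
    {"xyz": [0, 0, 1.3], "rotation": [0, 0, 0]},
    {"xyz": [0, 0, 0.7], "rotation": [0, 0, 0]},
    {"xyz": [0, 0, 0.5], "rotation": [0, 0, 0]},
    {"xyz": [0, 0, 0.3], "rotation": [0, 0, 0]},
    {"xyz": [0, 0, 0.2], "rotation": [0, 0, 0]},
    {"xyz": [0, 0, 0], "rotation": [0, 0, 0]},
    {"xyz": [0, 0, 0], "rotation": [0, 0, 0]},
  ],
)

```text
t: 25.95
eef_pos: [0.5101, -0.1632, 0.0105]
eef_rot: [2.096, 2.337, 0.001]
ft_force: [-3.2, 1.0, 7.0]
gripper_width: 0.761
```

Emit:
apply_moves(
  series=[
    {"xyz": [0, 0, 0], "rotation": [0, 0, 0]},
    {"xyz": [0, 0, 0], "rotation": [0, 0, 0]},
    {"xyz": [0, 0, 0], "rotation": [0, 0, 0]},
    {"xyz": [0, 0, 0], "rotation": [0, 0, 0]},
    {"xyz": [0, 0, -1], "rotation": [0, 0, 0]},
    {"xyz": [0, 0, -4], "rotation": [0, 0, 0]},
    {"xyz": [0, 0, -4], "rotation": [0, 0, 0]},
    {"xyz": [-4, 0, 0], "rotation": [0, 0, 0]},
    {"xyz": [-4, 0, 0], "rotation": [0, 0, 0]},
    {"xyz": [-4.5, 0, 0], "rotation": [0, 0, 0]},
    {"xyz": [0, 0, 0], "rotation": [0, 0, 0]},
    {"xyz": [0, 0, 0], "rotation": [0, 0, 0]},
    {"xyz": [0, 0, 0], "rotation": [0, 0, 0]},
  ],
  claw=100,
)

```text
t: 27.25
eef_pos: [0.5226, -0.2862, 0.0988]
eef_rot: [-2.097, -2.339, -0.0]
ft_force: [-0.6, 0.8, 0.4]
gripper_width: 1.003
```

```bash
python3 -c "
from h import *
goto((*T['C'],.008));g=get_image('top');cv2.imwrite('pics/top2.png',cv2.resize(g['frame'][150:290,230:450],None,fx=3,fy=3))"
```

```text
t 27.25 pos [ 0.5226 -0.2862  0.0988] head 96.24 tilt 0.03 w 1.003
turn world -0.04 (tool z = minus)  tool shift cm now [-0.12  0.06  9.08]
tool shift cm after turn [-0.12  0.06  9.08]
```

View pics/top2.png

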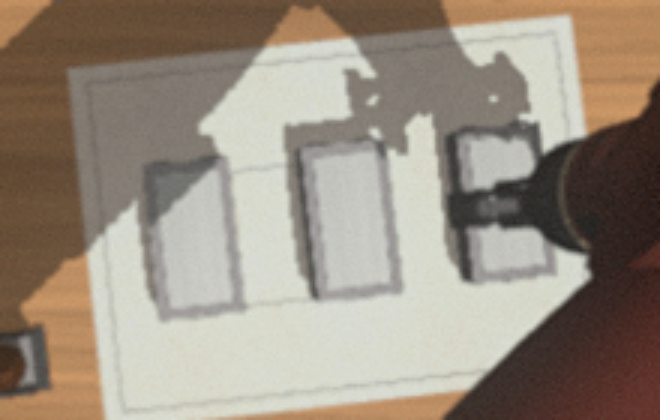

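The crop shows A and B both standing flat where they were (crop (195,240) and (350,220)), and the gripper over C. Grasp C and shake it toward the base, away from the mallet.

Emit:
apply_moves(
  series=[
    {"xyz": [-0.1, 0.05, 0], "rotation": [0, 0, 0]},
    {"xyz": [0, 0, 4], "rotation": [0, 0, 0]},
    {"xyz": [0, 0, 3], "rotation": [0, 0, 0]},
    {"xyz": [0, 0, 2], "rotation": [0, 0, 0]},
    {"xyz": [0, 0, 0], "rotation": [0, 0, 0]},
    {"xyz": [0, 0, 0], "rotation": [0, 0, 0]},
  ],
)

```text
t: 27.9
eef_pos: [0.5234, -0.2874, 0.0091]
eef_rot: [2.097, 2.339, 0.0]
ft_force: [0.7, 0.3, 0.4]
gripper_width: 0.999
```

Emit:
apply_moves(
  series=[
    {"xyz": [0, 0, 0], "rotation": [0, 0, 0]},
    {"xyz": [0, 0, 0], "rotation": [0, 0, 0]},
    {"xyz": [0, 0, 0], "rotation": [0, 0, 0]},
    {"xyz": [0, 0, 0], "rotation": [0, 0, 0]},
    {"xyz": [0, 0, 0], "rotation": [0, 0, 0]},
    {"xyz": [0, 0, 0], "rotation": [0, 0, 0]},
    {"xyz": [0, 0, -1], "rotation": [0, 0, 0]},
    {"xyz": [0, 0, -3], "rotation": [0, 0, 0]},
    {"xyz": [0, 0, -4], "rotation": [0, 0, 0]},
    {"xyz": [0, 0, -3], "rotation": [0, 0, 0]},
    {"xyz": [0, 0, 0], "rotation": [0, 0, 0]},
    {"xyz": [0, 0, 0], "rotation": [0, 0, 0]},
    {"xyz": [0, 0, 0], "rotation": [0, 0, 0]},
    {"xyz": [0, 0, 0], "rotation": [0, 0, 0]},
  ],
  claw=0,
  grip_force=70,
)

```text
t: 29.3
eef_pos: [0.5224, -0.2872, 0.1169]
eef_rot: [-2.096, -2.337, -0.0]
ft_force: [0.6, 0.4, -3.6]
gripper_width: 0.759
```

Emit:
apply_moves(
  series=[
    {"xyz": [0, -4, 0], "rotation": [0, 0, 0]},
    {"xyz": [0, -4, 0], "rotation": [0, 0, 0]},
    {"xyz": [0, 4, 0], "rotation": [0, 0, 0]},
    {"xyz": [0, 4, 0], "rotation": [0, 0, 0]},
    {"xyz": [0, -4, 0], "rotation": [0, 0, 0]},
    {"xyz": [0, -4, 0], "rotation": [0, 0, 0]},
    {"xyz": [0, 4, 0], "rotation": [0, 0, 0]},
    {"xyz": [0, 4, 0], "rotation": [0, 0, 0]},
    {"xyz": [0, -4, 0], "rotation": [0, 0, 0]},
    {"xyz": [0, -4, 0], "rotation": [0, 0, 0]},
    {"xyz": [0, 0, 0], "rotation": [0, 0, 0]},
    {"xyz": [0, 0, 0], "rotation": [0, 0, 0]},
    {"xyz": [0, 0, 0], "rotation": [0, 0, 0]},
    {"xyz": [0, 0, 0], "rotation": [0, 0, 0]},
    {"xyz": [0, 0, 0], "rotation": [0, 0, 0]},
    {"xyz": [0, 0, 0], "rotation": [0, 0, 0]},
  ],
)

```text
t: 30.9
eef_pos: [0.444, -0.2964, 0.1186]
eef_rot: [2.097, 2.339, 0.0]
ft_force: [-0.2, -0.1, -2.8]
gripper_width: 0.755
```

```bash
python3 -c "
from h import *
fit2(14)"
```

```text
Mx [-0.    0.01 -0.03  0.    0.04  0.02 -0.02 -0.   -0.03  0.04  0.01  0.02
  0.02 -0.07] offset 0.0049 amp 0.028 w 23.7 resid 0.0134
t 31.6 F tool [ 0.42 -0.21  1.94] M tool [-0.0669 -0.0071  0.0211] Mworld [ 0.0002 -0.0673 -0.0212] w 0.759 pos [ 0.4437 -0.2965  0.1185] qd 0.001
qd amp [0.0016 0.0014 0.0017 0.0008 0.0006 0.001 ] F std [0.34 0.51 0.37] eff [0.02 0.01 0.02 0.   0.   0.  ]
```

Emit:
apply_moves(
  series=[
    {"xyz": [0, 4, 0], "rotation": [0, 0, 0]},
    {"xyz": [0, 4, 0], "rotation": [0, 0, 0]},
    {"xyz": [0, 0, 0], "rotation": [0, 0, 0]},
    {"xyz": [0, 0, 0], "rotation": [0, 0, 0]},
    {"xyz": [0, 0, 0], "rotation": [0, 0, 0]},
    {"xyz": [0, 0, 0], "rotation": [0, 0, 0]},
    {"xyz": [0, 0, 0], "rotation": [0, 0, 0]},
    {"xyz": [0, 0, 0], "rotation": [0, 0, 0]},
  ],
)

```text
t: 32.4
eef_pos: [0.5229, -0.2881, 0.1189]
eef_rot: [2.098, 2.337, 0.0]
ft_force: [-0.3, -1.0, -2.4]
gripper_width: 0.761
```

```bash
python3 -c "
from h import *
fit2(14)"
```

```text
Mx [-0.02  0.02 -0.03  0.02  0.03 -0.01  0.02  0.01  0.04 -0.01 -0.01 -0.
  0.03  0.02] offset 0.007 amp 0.02 w 24.0 resid 0.0136
t 33.1 F tool [-0.17 -0.53  2.48] M tool [ 0.0153  0.0333 -0.0358] Mworld [0.0315 0.0188 0.0358] w 0.759 pos [ 0.5232 -0.2878  0.1185] qd 0.003
qd amp [0.0012 0.0023 0.0016 0.0015 0.0008 0.0008] F std [0.43 0.39 0.42] eff [0.02 0.03 0.01 0.   0.   0.  ]
```

C is clearly silent (0.005 vs 0.007). I'll recheck the saved A and B data while putting C back.

Emit:
apply_moves(
  series=[
    {"xyz": [0, 0, 4], "rotation": [0, 0, 0]},
    {"xyz": [0, 0, 4], "rotation": [0, 0, 0]},
    {"xyz": [0, 0, 1.3], "rotation": [0, 0, 0]},
    {"xyz": [0, 0, 0.7], "rotation": [0, 0, 0]},
    {"xyz": [0, 0, 0.5], "rotation": [0, 0, 0]},
    {"xyz": [0, 0, 0.3], "rotation": [0, 0, 0]},
    {"xyz": [0, 0, 0.2], "rotation": [0, 0, 0]},
    {"xyz": [0, 0, 0], "rotation": [0, 0, 0]},
    {"xyz": [0, 0, 0], "rotation": [0, 0, 0]},
  ],
)

```text
t: 34.0
eef_pos: [0.5241, -0.2886, 0.0108]
eef_rot: [2.096, 2.337, 0.0]
ft_force: [-3.2, 2.2, 5.5]
gripper_width: 0.759
```

Run:
```python
from h import *
import glob
for f in sorted(glob.glob('/tmp/f*.npz'),key=lambda s:int(s[6:-4])):
    d=np.load(f);t=d['t']-d['t'][0];M=d['M'][:,0];n=len(t)
    if n<14: continue
    L=[]
    for w in np.linspace(8,62,800):
        A=np.c_[np.ones(n),np.cos(w*t),np.sin(w*t)];x=np.linalg.lstsq(A,M,rcond=None)[0];L.append((np.std(A@x-M).round(4),w.round(1),x[0].round(4),np.hypot(*x[1:]).round(3)))
    print(f,"mean",M.mean().round(4),"Fz",d['Q'][:,8].mean().round(2),"best (resid,w,off,amp)",min(L))
ft()
```

```text
/tmp/f1495.npz mean 0.0052 Fz 4.07 best (resid,w,off,amp) (np.float64(0.0407), np.float64(16.1), np.float64(0.0224), np.float64(1.215))
/tmp/f2290.npz mean 0.0183 Fz 3.24 best (resid,w,off,amp) (np.float64(0.0203), np.float64(39.8), np.float64(0.0049), np.float64(0.167))
/tmp/f2440.npz mean -0.0161 Fz 3.13 best (resid,w,off,amp) (np.float64(0.0259), np.float64(38.3), np.float64(-0.0096), np.float64(0.14))
/tmp/f3095.npz mean 0.0009 Fz 2.0 best (resid,w,off,amp) (np.float64(0.0222), np.float64(21.1), np.float64(0.0032), np.float64(0.026))
/tmp/f3245.npz mean 0.0073 Fz 2.28 best (resid,w,off,amp) (np.float64(0.0172), np.float64(54.9), np.float64(0.0076), np.float64(0.017))
t 34.0 F tool [ 2.52 -2.9  -5.48] M tool [0.4116 0.5531 0.0294] Mworld [ 0.5053  0.469  -0.0292] w 0.759 pos [ 0.5241 -0.2886  0.0108] qd 0.001
```

B is silent too on the refit (difference 0.015, not 0.09), so A is the candidate; its strong ringing masked the moment. Go back to A for a cleaner test.

Emit:
apply_moves(
  series=[
    {"xyz": [0, 0, 0], "rotation": [0, 0, 0]},
    {"xyz": [0, 0, 0], "rotation": [0, 0, 0]},
    {"xyz": [0, 0, 0], "rotation": [0, 0, 0]},
    {"xyz": [0, 0, 0], "rotation": [0, 0, 0]},
    {"xyz": [0, 0, -1], "rotation": [0, 0, 0]},
    {"xyz": [0, 0, -4], "rotation": [0, 0, 0]},
    {"xyz": [0, 0, -4], "rotation": [0, 0, 0]},
    {"xyz": [4.2, 0, 0], "rotation": [0, 0, 0]},
    {"xyz": [4.2, 0, 0], "rotation": [0, 0, 0]},
    {"xyz": [4.2, 0, 0], "rotation": [0, 0, 0]},
    {"xyz": [4.2, -0.25, 0], "rotation": [0, 0, 0]},
    {"xyz": [4.2, 0, 0], "rotation": [0, 0, 0]},
    {"xyz": [4.1, 0, 0], "rotation": [0, 0, 0]},
    {"xyz": [0, 0, 0], "rotation": [0, 0, 0]},
    {"xyz": [0, 0, 0], "rotation": [0, 0, 0]},
    {"xyz": [0, 0, 0], "rotation": [0, 0, 0]},
  ],
  claw=100,
)

```text
t: 35.6
eef_pos: [0.4939, -0.0393, 0.099]
eef_rot: [2.098, 2.337, 0.0]
ft_force: [0.3, -0.2, 0.1]
gripper_width: 1.003
```

```bash
python3 -c "
from h import *
goto((.4945,-.0393,.0085))"
```

```text
t 35.6 pos [ 0.4939 -0.0393  0.099 ] head 96.18 tilt 0.05 w 1.003
turn world 0.02 (tool z = minus)  tool shift cm now [0.   0.05 9.05]
tool shift cm after turn [-0.    0.06  9.05]
```

Emit:
apply_moves(
  series=[
    {"xyz": [0, 0.05, 4], "rotation": [0, 0, 0]},
    {"xyz": [0, 0, 3], "rotation": [0, 0, 0]},
    {"xyz": [0, 0, 2], "rotation": [0, 0, 0]},
    {"xyz": [0, 0, 0], "rotation": [0, 0, 0]},
    {"xyz": [0, 0, 0], "rotation": [0, 0, 0]},
  ],
)

```text
t: 36.1
eef_pos: [0.4942, -0.0394, 0.009]
eef_rot: [-2.099, -2.337, 0.0]
ft_force: [-0.2, -0.5, 0.9]
gripper_width: 1.002
```

Emit:
apply_moves(
  series=[
    {"xyz": [0, 0, 0], "rotation": [0, 0, 0]},
    {"xyz": [0, 0, 0], "rotation": [0, 0, 0]},
    {"xyz": [0, 0, 0], "rotation": [0, 0, 0]},
    {"xyz": [0, 0, 0], "rotation": [0, 0, 0]},
    {"xyz": [0, 0, 0], "rotation": [0, 0, 0]},
    {"xyz": [0, 0, 0], "rotation": [0, 0, 0]},
    {"xyz": [0, 0, -1], "rotation": [0, 0, 0]},
    {"xyz": [0, 0, -3], "rotation": [0, 0, 0]},
    {"xyz": [0, 0, -4], "rotation": [0, 0, 0]},
    {"xyz": [0, 0, -3], "rotation": [0, 0, 0]},
    {"xyz": [0, 0, -1], "rotation": [0, 0, 0]},
    {"xyz": [0, 0, 0], "rotation": [0, 0, 0]},
    {"xyz": [0, 0, 0], "rotation": [0, 0, 0]},
    {"xyz": [0, 0, 0], "rotation": [0, 0, 0]},
  ],
  claw=0,
  grip_force=110,
)

```text
t: 37.5
eef_pos: [0.4929, -0.0381, 0.1264]
eef_rot: [-2.096, -2.336, 0.002]
ft_force: [0.1, 1.0, -4.1]
gripper_width: 0.756
```

Emit:
apply_moves(
  series=[
    {"xyz": [0, 0, 0], "rotation": [3, 0, 0]},
    {"xyz": [0, 0, 0], "rotation": [6, 0, 0]},
    {"xyz": [0, 0, 0], "rotation": [6, 0, 0]},
    {"xyz": [0, 0, 0], "rotation": [6, 0, 0]},
    {"xyz": [0, 0, 0], "rotation": [3, 0, 0]},
    {"xyz": [0, 0, 0], "rotation": [0, 0, 0]},
    {"xyz": [0, 0, 0], "rotation": [0, 0, 0]},
    {"xyz": [0, 0, 0], "rotation": [0, 0, 0]},
    {"xyz": [0, 0, 0], "rotation": [-3, 0, 0]},
    {"xyz": [0, 0, 0], "rotation": [-6, 0, 0]},
    {"xyz": [0, 0, 0], "rotation": [-6, 0, 0]},
    {"xyz": [0, 0, 0], "rotation": [-6, 0, 0]},
    {"xyz": [0, 0, 0], "rotation": [-2, 0, 0]},
    {"xyz": [0, 0, 0], "rotation": [-1, 0, 0]},
    {"xyz": [0, 0, 0], "rotation": [0, 0, 0]},
    {"xyz": [0, 0, 0], "rotation": [0, 0, 0]},
    {"xyz": [0, 0, 0], "rotation": [0, 0, 0]},
    {"xyz": [0, 0, 0], "rotation": [0, 0, 0]},
  ],
)

```text
t: 39.3
eef_pos: [0.4942, -0.0385, 0.1282]
eef_rot: [-2.097, -2.338, 0.001]
ft_force: [-0.3, 0.3, -3.6]
gripper_width: 0.752
```

```bash
python3 -c "
from h import *
fit2(14)"
```

```text
Mx [-0.01  0.01  0.05 -0.08  0.12  0.02  0.05  0.04 -0.    0.04  0.02 -0.02
  0.13  0.01] offset 0.0274 amp 0.048 w 24.0 resid 0.0253
t 40.0 F tool [ 0.39 -0.38  3.9 ] M tool [ 0.0083  0.0354 -0.0465] Mworld [0.0342 0.0121 0.0465] w 0.752 pos [ 0.494  -0.0385  0.1285] qd 0.019
qd amp [0.0008 0.0022 0.0016 0.0038 0.0039 0.0135] F std [0.58 0.34 0.58] eff [0.   0.09 0.02 0.01 0.   0.  ]
```

Emit:
apply_moves(
  series=[
    {"xyz": [0, 0, 0], "rotation": [-3, 0, 0]},
    {"xyz": [0, 0, 0], "rotation": [-6, 0, 0]},
    {"xyz": [0, 0, 0], "rotation": [-6, 0, 0]},
    {"xyz": [0, 0, 0], "rotation": [-6, 0, 0]},
    {"xyz": [0, 0, 0], "rotation": [-3, 0, 0]},
    {"xyz": [0, 0, 0], "rotation": [0, 0, 0]},
    {"xyz": [0, 0, 0], "rotation": [0, 0, 0]},
    {"xyz": [0, 0, 0], "rotation": [0, 0, 0]},
    {"xyz": [0, 0, 0], "rotation": [3, 0, 0]},
    {"xyz": [0, 0, 0], "rotation": [6, 0, 0]},
    {"xyz": [0, 0, 0], "rotation": [6, 0, 0]},
    {"xyz": [0, 0, 0], "rotation": [6, 0, 0]},
    {"xyz": [0, 0, 0], "rotation": [2, 0, 0]},
    {"xyz": [0, 0, 0], "rotation": [1, 0, 0]},
    {"xyz": [0, 0, 0], "rotation": [0, 0, 0]},
    {"xyz": [0, 0, 0], "rotation": [0, 0, 0]},
    {"xyz": [0, 0, 0], "rotation": [0, 0, 0]},
    {"xyz": [0, 0, 0], "rotation": [0, 0, 0]},
  ],
)

```text
t: 41.8
eef_pos: [0.4938, -0.0386, 0.129]
eef_rot: [2.098, 2.338, 0.001]
ft_force: [0.9, -1.1, -3.3]
gripper_width: 0.754
```

```bash
python3 -c "
from h import *
fit2(14)"
```

```text
Mx [ 0.02 -0.08  0.01 -0.1   0.02 -0.13  0.03 -0.06 -0.04 -0.03 -0.05  0.02
 -0.1   0.03] offset -0.0352 amp 0.026 w 17.4 resid 0.0511
t 42.5 F tool [-0.54 -0.26  3.8 ] M tool [ 0.0323  0.0391 -0.0122] Mworld [0.0354 0.0363 0.0122] w 0.753 pos [ 0.4939 -0.0385  0.1286] qd 0.005
qd amp [0.0009 0.0028 0.0016 0.003  0.0052 0.0088] F std [0.62 0.47 0.52] eff [0.01 0.09 0.01 0.01 0.   0.  ]
```

A tilted either way gives +0.027 / -0.033: right sign, near 0.09 within noise. The camera budget is nearly spent, so I'll repeat once, sampling with single rows to firm it up.

Emit:
apply_moves(
  series=[
    {"xyz": [0, 0, 0], "rotation": [3, 0, 0]},
    {"xyz": [0, 0, 0], "rotation": [6, 0, 0]},
    {"xyz": [0, 0, 0], "rotation": [6, 0, 0]},
    {"xyz": [0, 0, 0], "rotation": [6, 0, 0]},
    {"xyz": [0, 0, 0], "rotation": [6, 0, 0]},
    {"xyz": [0, 0, 0], "rotation": [3, 0, 0]},
    {"xyz": [0, 0, 0], "rotation": [0, 0, 0]},
    {"xyz": [0, 0, 0], "rotation": [0, 0, 0]},
    {"xyz": [0, 0, 0], "rotation": [-3, 0, 0]},
    {"xyz": [0, 0, 0], "rotation": [-6, 0, 0]},
    {"xyz": [0, 0, 0], "rotation": [-6, 0, 0]},
    {"xyz": [0, 0, 0], "rotation": [-6, 0, 0]},
    {"xyz": [0, 0, 0], "rotation": [-6, 0, 0]},
    {"xyz": [0, 0, 0], "rotation": [-2, 0, 0]},
    {"xyz": [0, 0, 0], "rotation": [-1, 0, 0]},
    {"xyz": [0, 0, 0], "rotation": [0, 0, 0]},
    {"xyz": [0, 0, 0], "rotation": [0, 0, 0]},
    {"xyz": [0, 0, 0], "rotation": [0, 0, 0]},
    {"xyz": [0, 0, 0], "rotation": [0, 0, 0]},
  ],
)

```text
t: 44.4
eef_pos: [0.4941, -0.0384, 0.1283]
eef_rot: [-2.097, -2.338, 0.001]
ft_force: [0.0, 1.0, -3.6]
gripper_width: 0.756
```

```bash
python3 -c "from h import *;ft()"
```

```text
t 44.4 F tool [1.02 0.12 3.64] M tool [-0.0005 -0.0091  0.0363] Mworld [-0.0091 -0.0015 -0.0362] w 0.756 pos [ 0.4941 -0.0384  0.1283] qd 0.003
```

Emit:
apply_moves(
  series=[
    {"xyz": [0, 0, 0], "rotation": [0, 0, 0]},
  ],
)

```text
t: 44.5
eef_pos: [0.494, -0.0384, 0.1283]
eef_rot: [-2.097, -2.338, 0.001]
ft_force: [0.1, 0.4, -4.3]
gripper_width: 0.756
```

```bash
python3 -c "from h import *;ft()"
```

```text
t 44.5 F tool [0.39 0.18 4.31] M tool [0.0539 0.0633 0.0426] Mworld [ 0.0571  0.0605 -0.0426] w 0.756 pos [ 0.494  -0.0384  0.1283] qd 0.007
```

Emit:
apply_moves(
  series=[
    {"xyz": [0, 0, 0], "rotation": [0, 0, 0]},
  ],
)

```text
t: 44.6
eef_pos: [0.494, -0.0384, 0.1283]
eef_rot: [-2.097, -2.338, 0.0]
ft_force: [-0.3, 0.5, -3.9]
gripper_width: 0.756
```

```bash
python3 -c "from h import *;ft()"
```

```text
t 44.6 F tool [ 0.57 -0.28  3.86] M tool [ 0.1268 -0.0052  0.0127] Mworld [-0.0189  0.1255 -0.0126] w 0.756 pos [ 0.494  -0.0384  0.1283] qd 0.005
```

Emit:
apply_moves(
  series=[
    {"xyz": [0, 0, 0], "rotation": [0, 0, 0]},
  ],
)

```text
t: 44.7
eef_pos: [0.494, -0.0385, 0.1284]
eef_rot: [-2.097, -2.338, 0.0]
ft_force: [0.2, -0.1, -3.8]
gripper_width: 0.756
```

```bash
python3 -c "from h import *;ft()"
```

```text
t 44.7 F tool [-0.13  0.21  3.78] M tool [0.0837 0.0304 0.0147] Mworld [ 0.0211  0.0865 -0.0146] w 0.756 pos [ 0.494  -0.0385  0.1284] qd 0.006
```

Emit:
apply_moves(
  series=[
    {"xyz": [0, 0, 0], "rotation": [0, 0, 0]},
  ],
)

```text
t: 44.8
eef_pos: [0.4939, -0.0384, 0.1285]
eef_rot: [-2.098, -2.338, -0.0]
ft_force: [0.1, 0.1, -4.0]
gripper_width: 0.759
```

```bash
python3 -c "from h import *;ft()"
```

```text
t 44.8 F tool [0.13 0.1  3.97] M tool [0.0444 0.0194 0.008 ] Mworld [ 0.0144  0.0462 -0.008 ] w 0.759 pos [ 0.4939 -0.0384  0.1285] qd 0.003
```

Emit:
apply_moves(
  series=[
    {"xyz": [0, 0, 0], "rotation": [0, 0, 0]},
  ],
)

```text
t: 44.9
eef_pos: [0.4939, -0.0385, 0.1286]
eef_rot: [-2.098, -2.338, -0.0]
ft_force: [0.1, 0.6, -4.3]
gripper_width: 0.755
```

```bash
python3 -c "from h import *;ft()"
```

```text
t 44.9 F tool [0.55 0.15 4.27] M tool [ 0.0466  0.0143 -0.0175] Mworld [0.0091 0.0479 0.0175] w 0.755 pos [ 0.4939 -0.0385  0.1286] qd 0.001
```

Emit:
apply_moves(
  series=[
    {"xyz": [0, 0, 0], "rotation": [-3, 0, 0]},
    {"xyz": [0, 0, 0], "rotation": [-6, 0, 0]},
    {"xyz": [0, 0, 0], "rotation": [-6, 0, 0]},
    {"xyz": [0, 0, 0], "rotation": [-6, 0, 0]},
    {"xyz": [0, 0, 0], "rotation": [-6, 0, 0]},
    {"xyz": [0, 0, 0], "rotation": [-3, 0, 0]},
    {"xyz": [0, 0, 0], "rotation": [0, 0, 0]},
    {"xyz": [0, 0, 0], "rotation": [0, 0, 0]},
    {"xyz": [0, 0, 0], "rotation": [3, 0, 0]},
    {"xyz": [0, 0, 0], "rotation": [6, 0, 0]},
    {"xyz": [0, 0, 0], "rotation": [6, 0, 0]},
    {"xyz": [0, 0, 0], "rotation": [6, 0, 0]},
    {"xyz": [0, 0, 0], "rotation": [6, 0, 0]},
    {"xyz": [0, 0, 0], "rotation": [2, 0, 0]},
    {"xyz": [0, 0, 0], "rotation": [1, 0, 0]},
    {"xyz": [0, 0, 0], "rotation": [0, 0, 0]},
    {"xyz": [0, 0, 0], "rotation": [0, 0, 0]},
    {"xyz": [0, 0, 0], "rotation": [0, 0, 0]},
    {"xyz": [0, 0, 0], "rotation": [0, 0, 0]},
  ],
)

```text
t: 46.8
eef_pos: [0.5167, -0.0443, 0.1291]
eef_rot: [-2.076, -2.326, 0.018]
ft_force: [-0.2, 1.2, -4.1]
gripper_width: 0.752
```

```bash
python3 -c "from h import *;ft()"
```

```text
t 46.8 F tool [1.14 0.01 4.14] M tool [ 0.426  -0.0125  0.0122] Mworld [-0.0608  0.4219 -0.0076] w 0.752 pos [ 0.5167 -0.0443  0.1291] qd 0.027
```

Emit:
apply_moves(
  series=[
    {"xyz": [0, 0, 0], "rotation": [0, 0, 0]},
  ],
)

```text
t: 46.9
eef_pos: [0.5167, -0.0443, 0.129]
eef_rot: [-2.076, -2.326, 0.018]
ft_force: [-2.1, -0.3, -4.3]
gripper_width: 0.755
```

```bash
python3 -c "from h import *;ft()"
```

```text
t 46.9 F tool [-0.08 -1.97  4.3 ] M tool [0.4096 0.1717 0.021 ] Mworld [ 0.1237  0.4265 -0.0211] w 0.755 pos [ 0.5167 -0.0443  0.129 ] qd 0.024
```

Emit:
apply_moves(
  series=[
    {"xyz": [0, 0, 0], "rotation": [0, 0, 0]},
  ],
)

```text
t: 47.0
eef_pos: [0.5168, -0.0443, 0.1288]
eef_rot: [-2.076, -2.326, 0.018]
ft_force: [0.5, -1.3, -3.9]
gripper_width: 0.755
```

```bash
python3 -c "from h import *;ft()"
```

```text
t 47.0 F tool [-1.39  0.44  3.85] M tool [-0.6244 -0.0846 -0.0373] Mworld [-0.0125 -0.6302  0.0329] w 0.755 pos [ 0.5168 -0.0443  0.1288] qd 0.033
```

Emit:
apply_moves(
  series=[
    {"xyz": [0, 0, 0], "rotation": [0, 0, 0]},
  ],
)

```text
t: 47.1
eef_pos: [0.5168, -0.0442, 0.1287]
eef_rot: [-2.075, -2.325, 0.018]
ft_force: [0.6, 0.3, -4.5]
gripper_width: 0.755
```

```bash
python3 -c "from h import *;ft()"
```

```text
t 47.1 F tool [0.23 0.76 4.52] M tool [-0.0403 -0.0729 -0.0263] Mworld [-0.0672 -0.0485  0.0277] w 0.755 pos [ 0.5168 -0.0442  0.1287] qd 0.015
```

Emit:
apply_moves(
  series=[
    {"xyz": [0, 0, 0], "rotation": [0, 0, 0]},
  ],
)

```text
t: 47.2
eef_pos: [0.5168, -0.0442, 0.1286]
eef_rot: [-2.075, -2.325, 0.019]
ft_force: [-1.0, 1.2, -4.6]
gripper_width: 0.755
```

```bash
python3 -c "from h import *;ft()"
```

```text
t 47.2 F tool [ 1.3  -0.78  4.63] M tool [0.5595 0.1736 0.03  ] Mworld [ 0.1082  0.5758 -0.0285] w 0.755 pos [ 0.5168 -0.0442  0.1286] qd 0.024
```

Emit:
apply_moves(
  series=[
    {"xyz": [0, 0, 0], "rotation": [0, 0, 0]},
  ],
)

```text
t: 47.3
eef_pos: [0.5168, -0.0442, 0.1286]
eef_rot: [-2.075, -2.325, 0.019]
ft_force: [-0.9, 0.9, -4.0]
gripper_width: 0.751
```

```bash
python3 -c "
from h import *
ft();goto((*T['D'],.205))"
```

```text
t 47.3 F tool [ 0.95 -0.66  3.99] M tool [ 0.0013 -0.0229 -0.0566] Mworld [-0.0214 -0.0017  0.0572] w 0.751 pos [ 0.5168 -0.0442  0.1286] qd 0.023
t 47.3 pos [ 0.5168 -0.0442  0.1286] head 96.5 tilt 1.58 w 0.751
turn world -0.3 (tool z = minus)  tool shift cm now [31.42 14.64 -7.68]
tool shift cm after turn [31.42 14.66 -7.64]
```

A is confirmed: outer mean is about +0.06 against -0.03 inner (the last inner reading is spoilt by ringing). Carry A over the drawer gently.

Emit:
apply_moves(
  series=[
    {"xyz": [0, 0, -1.5], "rotation": [0, 0, 0]},
    {"xyz": [0, 0, -2], "rotation": [0, 0, 0]},
    {"xyz": [2, 0.9, -1.5], "rotation": [0, 0, 0]},
    {"xyz": [3.5, 1.6, 0], "rotation": [0, 0, 0]},
    {"xyz": [4, 1.9, 0], "rotation": [0, 0, 0]},
    {"xyz": [4, 1.9, 0], "rotation": [0, 0, 0]},
    {"xyz": [4, 1.9, 0], "rotation": [0, 0, 0]},
    {"xyz": [4, 1.9, 0], "rotation": [0, 0, 0]},
    {"xyz": [4, 1.9, 0], "rotation": [0, 0, 0]},
    {"xyz": [3, 1.4, 0], "rotation": [0, 0, 0]},
    {"xyz": [2, 0.9, 0], "rotation": [0, 0, 0]},
    {"xyz": [0.9, 0.4, 0], "rotation": [0, 0, 0]},
    {"xyz": [0, 0, 0], "rotation": [0, 0, 0]},
    {"xyz": [0, 0, 0], "rotation": [0, 0, 0]},
    {"xyz": [0, 0, 0], "rotation": [0, 0, 0]},
    {"xyz": [0, 0, 0], "rotation": [0, 0, 0]},
    {"xyz": [0, 0, 0], "rotation": [0, 0, 0]},
    {"xyz": [0, 0, 0], "rotation": [0, 0, 0]},
  ],
)

```text
t: 49.1
eef_pos: [0.6286, 0.2836, 0.1784]
eef_rot: [-2.076, -2.325, 0.019]
ft_force: [-0.3, 0.1, -4.3]
gripper_width: 0.753
```

```bash
python3 -c "
from h import *
goto((*T['D'],.18));g=grab('scene','pics/s2.png');ft();R=cv2.Rodrigues(state()['eef_rot'])[0];print(R.round(3))"
```

```text
t 49.1 pos [0.6286 0.2836 0.1784] head 96.47 tilt 1.57 w 0.753
turn world -0.27 (tool z = minus)  tool shift cm now [ 0.04  0.01 -0.16]
tool shift cm after turn [ 0.03  0.01 -0.16]
t 49.15 F tool [-0.21 -0.09  3.79] M tool [-0.0497 -0.053  -0.0313] Mworld [-0.0462 -0.0556  0.0321] w 0.752 pos [0.6286 0.2838 0.1783] qd 0.003
[[-0.113  0.993 -0.026]
 [ 0.994  0.113  0.008]
 [ 0.011 -0.025 -1.   ]]
```

View pics/s2.png

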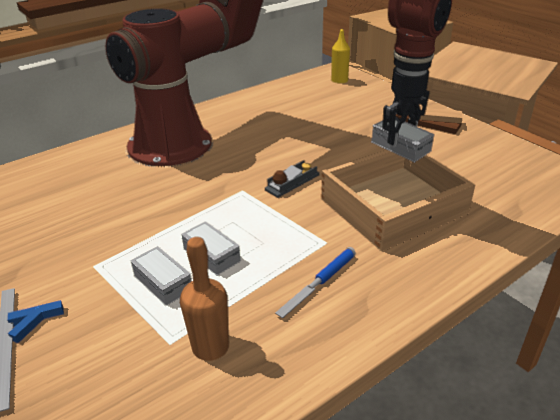

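Scene view: tin A is held level over the middle of the drawer (~(403,138)), B and C stand flat on the paper, and the other things are unmoved. It's quiet now, so a few moment samples for one last check.

Emit:
apply_moves(
  series=[
    {"xyz": [0, 0, 0], "rotation": [0, 0, 0]},
  ],
)

```text
t: 49.25
eef_pos: [0.6286, 0.284, 0.1783]
eef_rot: [-2.075, -2.325, 0.019]
ft_force: [-0.8, 0.6, -3.7]
gripper_width: 0.756
```

```bash
python3 -c "from h import *;ft()"
```

```text
t 49.25 F tool [ 0.65 -0.68  3.75] M tool [-0.0118 -0.0514 -0.0109] Mworld [-0.0494 -0.0176  0.0121] w 0.756 pos [0.6286 0.284  0.1783] qd 0.003
```

Emit:
apply_moves(
  series=[
    {"xyz": [0, 0, 0], "rotation": [0, 0, 0]},
  ],
)

```text
t: 49.35
eef_pos: [0.6286, 0.2841, 0.1782]
eef_rot: [-2.075, -2.325, 0.019]
ft_force: [0.2, 0.2, -3.0]
gripper_width: 0.752
```

```bash
python3 -c "from h import *;ft()"
```

```text
t 49.35 F tool [0.1  0.24 3.02] M tool [-0.0684 -0.0206  0.0024] Mworld [-0.0128 -0.0703 -0.0026] w 0.752 pos [0.6286 0.2841 0.1782] qd 0.001
```

Emit:
apply_moves(
  series=[
    {"xyz": [0, 0, 0], "rotation": [0, 0, 0]},
  ],
)

```text
t: 49.45
eef_pos: [0.6286, 0.2841, 0.1781]
eef_rot: [-2.075, -2.326, 0.019]
ft_force: [0.5, 0.5, -4.5]
gripper_width: 0.757
```

```bash
python3 -c "from h import *;ft()"
```

```text
t 49.45 F tool [0.42 0.72 4.53] M tool [-0.0113 -0.0568 -0.0436] Mworld [-0.0539 -0.018   0.045 ] w 0.757 pos [0.6286 0.2841 0.1781] qd 0.001
```

Emit:
apply_moves(
  series=[
    {"xyz": [0, 0, 0], "rotation": [0, 0, 0]},
  ],
)

```text
t: 49.55
eef_pos: [0.6286, 0.2842, 0.1782]
eef_rot: [-2.075, -2.326, 0.019]
ft_force: [0.5, -0.2, -4.2]
gripper_width: 0.754
```

```bash
python3 -c "from h import *;ft()"
```

```text
t 49.55 F tool [-0.27  0.54  4.22] M tool [-0.0792 -0.005  -0.0025] Mworld [ 0.0041 -0.0793  0.0018] w 0.754 pos [0.6286 0.2842 0.1782] qd 0.001
```

Emit:
apply_moves(
  series=[
    {"xyz": [0, 0, 0], "rotation": [0, 0, 0]},
  ],
)

```text
t: 49.65
eef_pos: [0.6286, 0.2841, 0.1782]
eef_rot: [-2.075, -2.325, 0.019]
ft_force: [-0.2, -0.1, -3.9]
gripper_width: 0.751
```

```bash
python3 -c "from h import *;ft()"
```

```text
t 49.65 F tool [-0.17 -0.1   3.87] M tool [-0.0248 -0.0624  0.0226] Mworld [-0.0597 -0.0316 -0.0213] w 0.751 pos [0.6286 0.2841 0.1782] qd 0.001
```

Quiet inner mean is -0.041 against +0.06 outer. That is the knob's ~0.09 N m, so A holds it. Handing in.

```bash
python3 -c "from h import *;print(close_job())"
```

```text
the job is handed in; nothing more can be done
None
```

I handed the job in at about 49.7 s of the 72 s. The gripper is holding the first tin I lifted, the one nearest the drawer, and I judge it to be the rattling one.

**Which tin:** I shook all three lengthwise and set the other two back on the bench.
- **Held tin:** the level-shake readings did not settle it, because the tin rang in the pads and hid the moment. After putting it back once, I lifted it again and tilted it each way while held.
    - Moment outer end: +0.027, then +0.06 N m.
    - Moment inner end: -0.03 N m, then -0.04 at the end over the drawer.
    - The swing is about 0.06 to 0.10 N m, in line with the 0.09 expected.
- **Other two tins:** between ends, the moment changed by only about 0.015 and 0.002 N m. I did not repeat the tilt test on them.

**At hand-in:**
- **Held tin:** the tool was at (0.629, 0.284, 0.178), within 1 mm of the measured drawer centre. It was tilted 1.6° and still, with joint speeds around 0.001 rad/s.
- **Rest of the bench:** the last picture showed the other two tins flat on the paper and the mallet, chisel, plane and drawer where they were.

**Check that failed:** the last inner tilt was cut short by the arm's reach and left the tool 1.6° off vertical. I left that uncorrected because it is well within the 0.2 rad allowed.

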